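# Nest the solution bowls in the tray and cover them

### The arm

A 6-joint arm with a two-finger parallel gripper is mounted at the origin on the work surface. World frame = base frame: x ahead of the robot, y to its left, z up, the work surface at z = 0. Lengths are in m, angles in rad, forces in N, time in s.
With the tool pointing down it reaches from about 0.425 to 0.95 m from the base axis. Payload 3.5 kg.
Tool frame: the origin (TCP) lies midway between the tips of the shut fingers; the grasp point (between the pads) lies robot.grip_point_offset behind it (robot.grip_point_offset is the distance from the TCP to the grasp point, in m); z points along the fingers, y is the direction in which the jaws open and shut (so a half turn about z gives the same grasp; the last joint's range is limited). The gripper opens to 85 mm and grips with 20 to 120 N. Pads are 22 mm wide; open, the fingers measure 114 mm over their backs; the gripper's body (76 mm by 85 mm) begins 54 mm behind the grasp point. The pads swing forward as they close: fully open they stand 13 mm farther back than shut.
Start: joints at [1.13, 0.286, 1.577, -0, 1.279, -0.15], TCP at [0.193, 0.647, 0.231] pointing down, gripper open.
Joint ranges: [-2.77, 2.77], [-0.9, 2.22], [0.21, 2.48], [-1.53, 4.67], [0.24, 2.81], [-2.84, 2.84]. Speed limits (rad/s): [2.79, 2.79, 3.14, 3.14, 3.14, 3.14].

### API

Orientations are given as a unit quaternion [w, x, y, z].
In Python, from workcell import observe, eyes, job, robot gives the robot as it stands.
- The arm moves only by the tool play_rows, never from a script. Its argument "steps" is a list of rows, each an object of numbers: "fingers": the closure, from -1 (fully open) to 1 (shut); "x", "y", "z": the shift along the tool's x, y, z in m; "spin": the turn about the tool's z in rad. In form: [{"fingers": .., "x": .., "y": .., "z": .., "spin": ..}, ...]. A call has 1 to 8 rows; each row is the pose to reach, as a shift and turn from the pose commanded when the call began, along the tool's axes at that moment; what a row does not reach only later rows make up. A row lasts 1/8 s, in which the tool goes at most 62.5 mm and 10.7 degrees, less where a joint would pass 70% of its speed; a pose out of reach is approached as far as the arm can. A call with a gripper value outside its range is refused whole. The fingers move at their own pace and stop on an object; "newtons" is the grip in N (left out, the last holds). Time passes only in rows, so rows that repeat a pose let the fingers close. It gives the time, the measured TCP pose, the force and the opening at its end, in the units of the state.
- observe(): the state, without advancing time (a new reading comes with each control period).
- eyes.camera(name): name is "scene" or "top" or "wrist"; returns a dict with "img" (420x560x3 uint8, red, green, blue), "camera_matrix" (3x3 intrinsics, pixels), "R" (3x3) and "t" (3): a world point X has camera coordinates R X + t; the wrist camera has in their place "tool_from_camera" (4x4, takes a point from camera to tool coordinates, whose origin is the TCP and whose axes are the flange's). Camera axes: x right, y down, z forward; pixel columns grow to the right and rows downward; lengths in m; the calibration is good to about 2 mm. A picture is of the moment at which its call begins: read the wrist's pose just before it. There is no depth.
- job.job_done(): hands the job in, once; it reports no verdict.
Trained networks look in a picture, given as the dict that the camera call returned (one of the last four; its "shot" number tells which), for a name from the list of things; names that differ only in an ending like _2 or _b are one class to them, and where a whole thing is asked for, a point or a joint stands for the part that bears it (a point fixed in the world has none). Each returns a list of dicts, best first, with "p" (0 to 1); they miss things now and then, are a little off and sometimes report something else, mostly with a low value. They report only what shows in the picture. A call takes as long as a camera call. They do not tell look-alikes from the thing itself.
- eyes.boxes_of(label, picture): "point" ([x, y, z] in m, in world coordinates, good to about 4 mm: the middle of the surface that is visible of it).
- eyes.spot_point(label, picture): "point" ([x, y, z] in m, in world coordinates, good to about 4 mm: a listed point, or the origin of a listed thing).
The state is a dict: "t": time; "joint_pos": joint angles; "joint_vel": joint speeds; "joint_efforts": joint torques, N m; "ee_pos": TCP position; "eef_rot": TCP orientation; "contact_force": force on the tool from outside, world axes, zero at the start; "torque": the same for the moment, N m; "opening": finger opening in m.
Only numpy, scipy, OpenCV 4.12 (cv2) and the standard library are available. Lean on these libraries where they do the work, as an engineer would, in place of code of your own. Each camera call takes 0.05 s, during which the arm holds its last target. There are 200 camera calls.

### The job

Put the bowl set away in the instrument tray: stand one of the three matching collared bowls upright in it, nest the other two into that one, one at a time, so that every collar sits down flat on the rim below, then put the knobbed cover home on the top bowl. Set everything down rather than letting it drop, and leave the kidney dish, the small pot and the white bottle where they are.

Things in the scene. Friction and masses are not known exactly. Their poses are not given: they have to be found in the camera images.
- bowl_a: one of three identical plain steel bowls, upright, 0.16 to 0.29 kg. Origin: centre of the underside, z up; round, yaw does not matter. 64 mm tall: rounded body (outside diameter 58 mm at the foot, 82 at 13 mm height, 98 at 42 mm; wall 3 mm, floor 4 mm) under an upright folded collar from 42 to 64 mm height, 8 mm thick, 120 mm outside and 104 mm inside diameter
- bowl_b: the second bowl, identical to bowl_a. How they nest: the body of one goes into the mouth of another with about 2 mm to spare all round (its taper centres it) until the lower edge of its collar lies flat on the rim below; it then stands 22 mm above the bowl it is in and only its collar shows
- bowl_c: the third bowl, identical to bowl_a. Gripping: pinch the collar anywhere from above, one finger inside and one outside, fingertips 10 to 18 mm below the rim (deeper, they would meet the rim of the bowl below when nesting)
- cover: round plain steel cover with a black knob, knob up, 0.15 to 0.26 kg. Origin: centre of its underside, z up. Tapered plug 0 to 9 mm (diameter 84 to 96), flange to 12 mm (diameter 124), dome to 22 mm, neck, black knob from 27 to 46 mm height: a cylinder 28 mm in diameter, gripped across from above. Home on a bowl the plug is in the mouth and the flange on the rim: its origin is 55 mm above the bowl's
- tray: shallow plain steel instrument tray, fixed to the table, 240 mm along its x, 180 mm along its y, walls 4 mm thick and 20 mm tall (rolled lip to 23 mm). Origin: centre of the underside; the floor inside is 4 mm above it
- kidney_dish: steel kidney dish, 190 mm long, about 100 mm wide, 42 mm tall; origin under its middle. A bystander: leave it where it is
- small_pot: small plain steel bowl without a collar, 70 mm across, 36 mm tall; origin at the centre of its underside. A bystander: leave it where it is
- bottle: white plastic bottle with a grey cap, 66 mm across, 150 mm tall; origin at the centre of its underside. A bystander: leave it where it is
Things that resemble listed ones, but are neither listed nor needed, are in the scene too. Leave any pink look-alike of the cover alone.

How it is judged:
On the way, in this order (a step that is already met when the one before it is completed fails the run):
1. one collared bowl stands upright on the tray's floor, let go (((z of bowl_a in the frame of tray between 0.001 and 0.008 m and x of bowl_a in the frame of tray between -0.09 and 0.09 m and y of bowl_a in the frame of tray between -0.06 and 0.06 m and angle between bowl_a's own z axis and vertical below 0.06 rad and contact force between the fingers and bowl_a below 0.1 N) or (z of bowl_b in the frame of tray between 0.001 and 0.008 m and x of bowl_b in the frame of tray between -0.09 and 0.09 m and y of bowl_b in the frame of tray between -0.06 and 0.06 m and angle between bowl_b's own z axis and vertical below 0.06 rad and contact force between the fingers and bowl_b below 0.1 N) or (z of bowl_c in the frame of tray between 0.001 and 0.008 m and x of bowl_c in the frame of tray between -0.09 and 0.09 m and y of bowl_c in the frame of tray between -0.06 and 0.06 m and angle between bowl_c's own z axis and vertical below 0.06 rad and contact force between the fingers and bowl_c below 0.1 N))), for 0.2 s.
2. a second bowl is nested home in the one in the tray (22 mm above it; centred within 5 mm; level), let go (((z of bowl_a in the frame of tray between 0.001 and 0.029 m and x of bowl_a in the frame of tray between -0.09 and 0.09 m and y of bowl_a in the frame of tray between -0.06 and 0.06 m and angle between each of bowl_a, bowl_b's own z axis and vertical below 0.06 rad and z of bowl_b in the frame of tray between 0.001 and 0.029 m and x of bowl_b in the frame of tray between -0.09 and 0.09 m and y of bowl_b in the frame of tray between -0.06 and 0.06 m and horizontal distance between bowl_a and bowl_b below 0.005 m and contact force between the fingers and bowl_a below 0.1 N and contact force between the fingers and bowl_b below 0.1 N) or (z of bowl_a in the frame of tray between 0.001 and 0.029 m and x of bowl_a in the frame of tray between -0.09 and 0.09 m and y of bowl_a in the frame of tray between -0.06 and 0.06 m and angle between each of bowl_a, bowl_c's own z axis and vertical below 0.06 rad and z of bowl_c in the frame of tray between 0.001 and 0.029 m and x of bowl_c in the frame of tray between -0.09 and 0.09 m and y of bowl_c in the frame of tray between -0.06 and 0.06 m and horizontal distance between bowl_a and bowl_c below 0.005 m and contact force between the fingers and bowl_a below 0.1 N and contact force between the fingers and bowl_c below 0.1 N) or (z of bowl_b in the frame of tray between 0.001 and 0.029 m and x of bowl_b in the frame of tray between -0.09 and 0.09 m and y of bowl_b in the frame of tray between -0.06 and 0.06 m and angle between each of bowl_b, bowl_c's own z axis and vertical below 0.06 rad and z of bowl_c in the frame of tray between 0.001 and 0.029 m and x of bowl_c in the frame of tray between -0.09 and 0.09 m and y of bowl_c in the frame of tray between -0.06 and 0.06 m and horizontal distance between bowl_b and bowl_c below 0.005 m and contact force between the fingers and bowl_b below 0.1 N and contact force between the fingers and bowl_c below 0.1 N))), for 0.2 s.
3. the third bowl is nested home in the second in the same way, let go (z of bowl_a in the frame of tray between 0.001 and 0.051 m and x of bowl_a in the frame of tray between -0.09 and 0.09 m and y of bowl_a in the frame of tray between -0.06 and 0.06 m and angle between each of bowl_a, bowl_b, bowl_c's own z axis and vertical below 0.06 rad and z of bowl_b in the frame of tray between 0.001 and 0.051 m and x of bowl_b in the frame of tray between -0.09 and 0.09 m and y of bowl_b in the frame of tray between -0.06 and 0.06 m and z of bowl_c in the frame of tray between 0.001 and 0.051 m and x of bowl_c in the frame of tray between -0.09 and 0.09 m and y of bowl_c in the frame of tray between -0.06 and 0.06 m and horizontal distance between bowl_a and bowl_b below 0.007 m and horizontal distance between each of bowl_a, bowl_b and bowl_c below 0.007 m and contact force between the fingers and bowl_a below 0.1 N and contact force between the fingers and bowl_b below 0.1 N and contact force between the fingers and bowl_c below 0.1 N), for 0.2 s.
At the end, for the whole second after the job is handed in: All three bowls are nested home on one centre line (within 7 mm) in the tray: undersides 4, 26 and 48 mm (none over 51 mm) above the tray's underside; the cover is home on the top one (103 mm, within 3 mm; centred within 10 mm); all level within 0.06 rad, let go and at rest (z of bowl_a in the frame of tray between 0.001 and 0.051 m and x of bowl_a in the frame of tray between -0.09 and 0.09 m and y of bowl_a in the frame of tray between -0.06 and 0.06 m and angle between each of bowl_a, bowl_b, bowl_c, cover's own z axis and vertical below 0.06 rad and z of bowl_b in the frame of tray between 0.001 and 0.051 m and x of bowl_b in the frame of tray between -0.09 and 0.09 m and y of bowl_b in the frame of tray between -0.06 and 0.06 m and z of bowl_c in the frame of tray between 0.001 and 0.051 m and x of bowl_c in the frame of tray between -0.09 and 0.09 m and y of bowl_c in the frame of tray between -0.06 and 0.06 m and horizontal distance between bowl_a and bowl_b below 0.007 m and horizontal distance between each of bowl_a, bowl_b and bowl_c below 0.007 m and z of cover in the frame of tray between 0.1 and 0.106 m and horizontal distance between cover and bowl_a below 0.01 m and horizontal distance between cover and bowl_b below 0.01 m and horizontal distance between cover and bowl_c below 0.01 m and linear speed of each of bowl_a, bowl_b, bowl_c, cover below 0.02 m/s); the robot touches nothing.
It fails at once if a bowl or the cover is dropped or thrown: it moves faster than 0.6 m/s with no finger on it (a fall of about 20 mm) ((linear speed of bowl_a above 0.6 m/s and contact force between the fingers and bowl_a below 0.02 N) or (linear speed of bowl_b above 0.6 m/s and contact force between the fingers and bowl_b below 0.02 N) or (linear speed of bowl_c above 0.6 m/s and contact force between the fingers and bowl_c below 0.02 N) or (linear speed of cover above 0.6 m/s and contact force between the fingers and cover below 0.02 N)).
It fails at once if the kidney dish, the small pot or the bottle is moved by more than 30 mm or tipped (distance of any of kidney_dish, small_pot, bottle from where it was at the start of the episode above 0.03 m or angle between any of kidney_dish, small_pot, bottle's own z axis and vertical above 0.4 rad).
It also fails if it takes over 72 s, if anything falls off the work surface, if the arm or the gripper's body presses on something with over 40 N, if the wrist force passes 120 N, or if a joint passes its speed limit or range.

## Working session

There is one attempt and no reset: what is moved stays moved. The work goes in short steps, Python scripts to look and compute and a tool call to move; the robot and the scene stay as the last step left them, time stands still between calls to the robot, and variables do not carry over. Pictures are saved under pics/ and viewed, about 8 in all and at most 12, crops included, and the job is handed in when it is done.

Besides the shell and the picture viewer there is one more tool, called after "Emit:" as name([rows], argument=value, ...), one row to a line, values as JSON. play_rows: Moves the arm, as the interface text tells. Its arguments: {"type":"object","properties":{"steps":{"type":"array","items":{"type":"object","properties":{"fingers":{"type":"number"},"x":{"type":"number"},"y":{"type":"number"},"z":{"type":"number"},"spin":{"type":"number"}}}},"newtons":{"type":"number"}},"required":["steps"]}

```bash
mkdir -p pics; cat > h.py <<'E'
import numpy as np, cv2
from workcell import observe, eyes, job, robot
np.set_printoptions(precision=4,suppress=True)
def save(im,n): cv2.imwrite('pics/'+n,im[:,:,::-1])
E
python3 - <<'E'
from h import *
s=observe();print({k:s[k] for k in('t','ee_pos','eef_rot','contact_force','opening')},robot.grip_point_offset)
for c in('scene','top'):
    p=eyes.camera(c);save(p['img'],c+'0.png')
    for l in('bowl_a','cover','tray','kidney_dish','small_pot','bottle'):
        for d in eyes.spot_point(l,p):
            if d['p']>.2:
                q=np.array(d['point']);u=p['camera_matrix']@(p['R']@q+p['t'])
                print(c,l,round(d['p'],2),q,(u[:2]/u[2]).round())
E
```

```text
{'t': 0.0, 'ee_pos': array([0.1932, 0.6461, 0.2299]), 'eef_rot': array([-0.0003,  0.1449,  0.9894, -0.0011]), 'contact_force': array([-0.9348,  0.2207, -0.1362]), 'opening': 0.08538383119984351} 0.0187
scene bowl_a 0.59 [ 0.603 -0.323 -0.001] [160. 169.]
scene bowl_a 0.58 [ 0.3882  0.2841 -0.0044] [350. 210.]
scene bowl_a 0.56 [ 0.4256 -0.3023 -0.0024] [198. 138.]
scene cover 0.98 [0.8069 0.2792 0.0027] [276. 313.]
scene cover 0.93 [ 0.622   0.2702 -0.0017] [308. 262.]
scene cover 0.63 [ 0.2772  0.4709 -0.0009] [419. 213.]
scene tray 0.85 [ 0.5359 -0.0154  0.0001] [246. 197.]
scene kidney_dish 0.9 [ 0.7659  0.0519 -0.0017] [220. 261.]
scene small_pot 0.72 [ 0.7585 -0.1875 -0.0016] [160. 221.]
scene bottle 0.94 [ 0.6059  0.4649 -0.0015] [369. 292.]
top bowl_a 0.96 [ 0.3903  0.2896 -0.0041] [220. 261.]
top bowl_a 0.91 [ 0.6054 -0.3263  0.0015] [420. 197.]
top bowl_a 0.83 [ 0.4327 -0.3076  0.0033] [415. 252.]
top cover 0.7 [0.6228 0.2726 0.0033] [229. 187.]
top cover 0.63 [ 0.2722  0.476  -0.0014] [157. 298.]
top cover 0.59 [ 0.8068  0.2778 -0.0016] [231. 131.]
top tray 0.7 [ 0.5331 -0.0139  0.0028] [320. 217.]
top kidney_dish 0.67 [0.7682 0.0495 0.0024] [301. 144.]
top small_pot 0.62 [ 0.7601 -0.1912 -0.0001] [376. 149.]
top bottle 0.7 [ 0.6069  0.4612 -0.    ] [169. 190.]
```

```bash
python3 - <<'E'
from h import *
a=cv2.imread('pics/top0.png');b=cv2.imread('pics/scene0.png')
cv2.imwrite('pics/t0b.png',cv2.resize(a[90:350,100:480],(800,547),interpolation=cv2.INTER_CUBIC))
cv2.imwrite('pics/s0b.png',cv2.resize(b[100:370,120:460],(756,600),interpolation=cv2.INTER_CUBIC))
E
```

```text
(no output)
```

View pics/t0b.png

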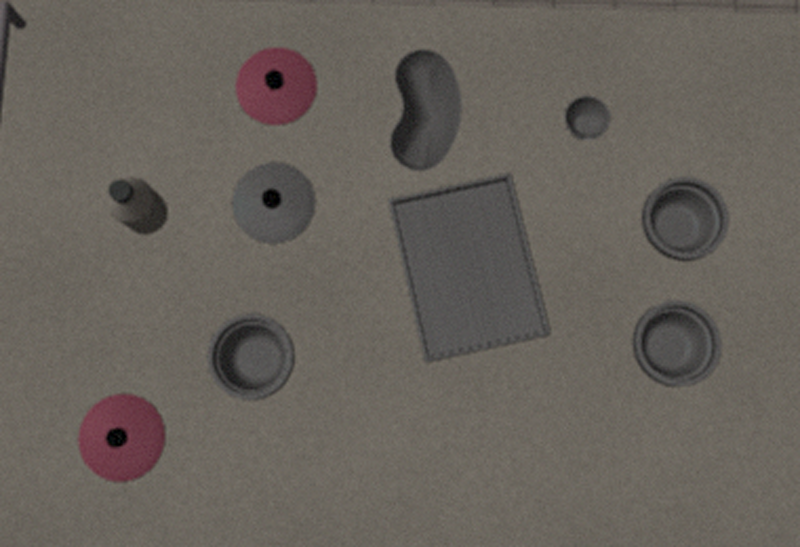

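View pics/s0b.png

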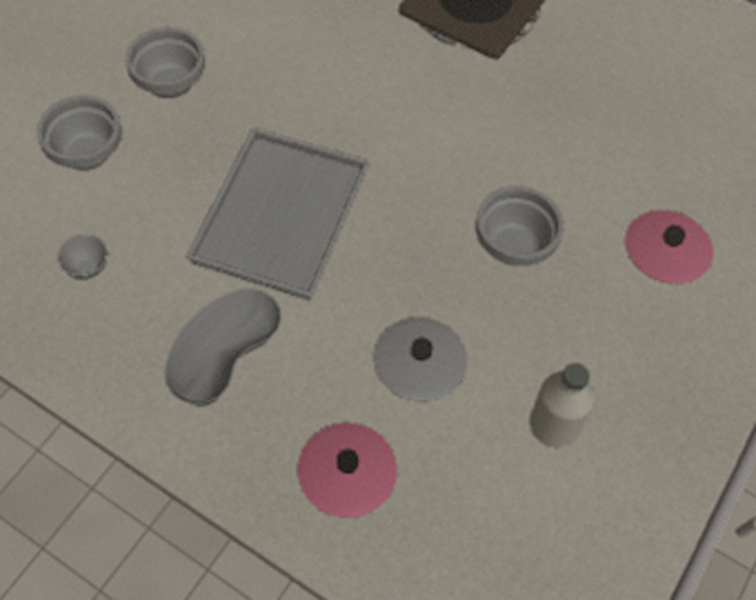

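Top crop: the tray is at about (470,268). The collared bowls are at (252,357), (684,220) and (676,344). There are three cover candidates: pink (277,86), pink (122,437) and plain steel (273,202). The steel one at about (0.622, 0.271) is the cover, and both enlarged views agree on that. I'll move above the first bowl.

Emit:
play_rows([
  {"fingers": 0,"x": -0.05,"y": -0.04,"z": 0},
  {"fingers": 0,"x": -0.1,"y": -0.08,"z": 0.02},
  {"fingers": 0,"x": -0.145,"y": -0.115,"z": 0.04},
  {"fingers": 0,"x": -0.19,"y": -0.15,"z": 0.06},
  {"fingers": 0,"x": -0.235,"y": -0.19,"z": 0.08},
  {"fingers": 0,"x": -0.29,"y": -0.231,"z": 0.1},
  {"fingers": 0,"x": -0.29,"y": -0.231,"z": 0.1},
], newtons=50)

```text
invalid input at $.steps[0]: expected keys fingers, x, y, z, spin
```

```bash
cat >> h.py <<'E'
from scipy.spatial.transform import Rotation as Ro
def pose():
    s=observe();q=s['eef_rot'];return s,Ro.from_quat([q[1],q[2],q[3],q[0]]).as_matrix(),np.array(s['ee_pos'])
def wrist(labels,name=None,pm=.2):
    s,R,p0=pose();p=eyes.camera('wrist')
    if name: save(p['img'],name)
    for l in labels:
        for f in ('spot_point','boxes_of'):
            for d in getattr(eyes,f)(l,p):
                if d['p']>pm:
                    q=np.array(d['point']);c=np.linalg.inv(p['tool_from_camera'])@np.r_[R.T@(q-p0),1]
                    u=p['camera_matrix']@c[:3]; print(f,l,round(d['p'],2),q,'tool',R.T@(q-p0),'px',(u[:2]/u[2]).round())
    return s,R,p0
E
python3 - <<'E'
from h import *
s,R,p0=wrist(['bowl_a'],'w1.png');print(s['t'],p0,s['opening']);print(R)
E
```

```text
boxes_of bowl_a 0.97 [0.4272 0.3318 0.0474] tool [-0.3141 -0.2346  0.184 ] px [113. 408.]
0.7 [0.1935 0.6467 0.2314] 0.08516515410154005
[[-0.958   0.2867  0.    ]
 [ 0.2867  0.958   0.    ]
 [-0.      0.     -1.    ]]
```

View pics/w1.png

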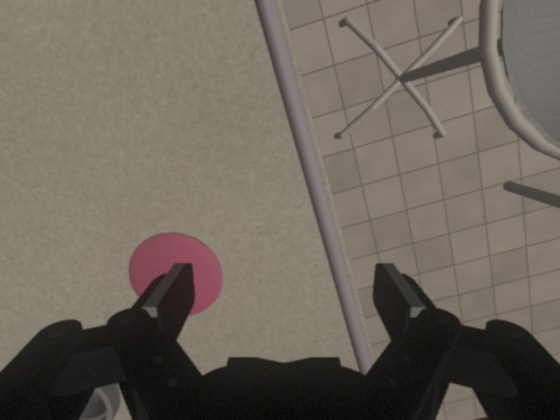

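The move was refused because every row needs all five keys. The view from the start pose shows only the pink look-alike at (175,275). I'll resend the move with `spin` included.

Emit:
play_rows([
  {"fingers": 0,"x": -0.05,"y": -0.04,"z": 0,"spin": 0},
  {"fingers": 0,"x": -0.1,"y": -0.08,"z": 0.02,"spin": 0},
  {"fingers": 0,"x": -0.145,"y": -0.115,"z": 0.04,"spin": 0},
  {"fingers": 0,"x": -0.19,"y": -0.15,"z": 0.06,"spin": 0},
  {"fingers": 0,"x": -0.235,"y": -0.19,"z": 0.08,"spin": 0},
  {"fingers": 0,"x": -0.29,"y": -0.231,"z": 0.1,"spin": 0},
  {"fingers": 0,"x": -0.29,"y": -0.231,"z": 0.1,"spin": 0},
], newtons=50)

```text
t: 1.72
ee_pos: [0.4061, 0.3393, 0.1301]
eef_rot: [-0.001, 0.147, 0.989, -0.001]
contact_force: [-0.1, 0.3, 0.5]
opening: 0.0427
```

```bash
python3 - <<'E'
from h import *
s,R,p0=wrist(['bowl_a'],'w2.png');print(s['t'],p0,s['opening']);print(R)
E
```

```text
spot_point bowl_a 0.56 [0.3927 0.2854 0.0026] tool [-0.0031 -0.0553  0.1276] px [222. 203.]
boxes_of bowl_a 0.93 [0.3917 0.2792 0.0425] tool [-0.0039 -0.0615  0.0877] px [205. 218.]
1.725 [0.4061 0.3393 0.1301] 0.042710551318329085
[[-0.9567  0.2911 -0.0018]
 [ 0.2911  0.9567 -0.0013]
 [ 0.0013 -0.0018 -1.    ]]
```

View pics/w2.png

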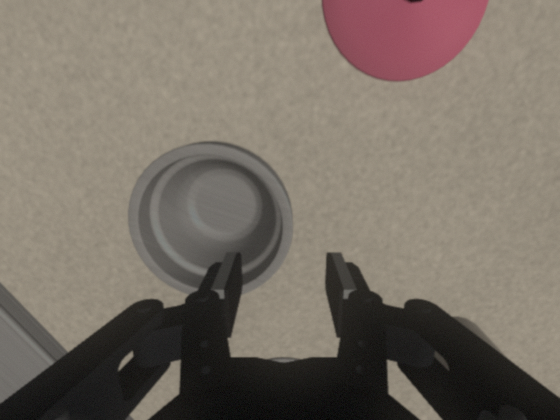

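Wrist view: the bowl rim spans columns 128–293 and rows 141–293, centred near (211,217). The right-hand rim lies between the jaws.

```bash
cat >> h.py <<'E'
def ray(u,v,z,T,K,R,p0):
    d=T[:3,:3]@np.linalg.solve(K,[u,v,1.]);o=R@T[:3,3]+p0;d=R@d
    return o+d*(z-o[2])/d[2]
E
python3 - <<'E'
from h import *
s,R,p0=pose();p=eyes.camera('wrist')
T,K=p['tool_from_camera'],p['camera_matrix'];print(T,K)
for u,v in [(211,217),(128,217),(293,217),(211,141),(211,293)]:
    q=ray(u,v,.064,T,K,R,p0);print(q,R.T@(q-p0))
E
```

```text
[[ 0.0007 -0.9566 -0.2914  0.0734]
 [ 1.      0.0004  0.001   0.0007]
 [-0.0008 -0.2914  0.9566 -0.143 ]
 [ 0.      0.      0.      1.    ]] [[306.5194   0.     283.3309]
 [  0.     306.5194 209.4988]
 [  0.       0.       1.    ]]
[0.3871 0.2943 0.064 ] [ 0.0036 -0.0514  0.0676]
[0.3698 0.2369 0.064 ] [ 0.0036 -0.1114  0.0676]
[0.4041 0.3512 0.064 ] [0.0036 0.0079 0.0677]
[0.3366 0.3133 0.064 ] [ 0.0574 -0.0477  0.0676]
[0.4459 0.2722 0.064 ] [-0.0591 -0.0556  0.0676]
```

The measured rim diameter is 119 mm, so the geometry fits. The centre is at tool (0, -0.0515), so I'll shift y by +4.5 mm, go down 80 mm, grip and lift.

Emit:
play_rows([
  {"fingers": 0,"x": 0,"y": 0.0045,"z": 0.03,"spin": 0},
  {"fingers": 0,"x": 0,"y": 0.0045,"z": 0.06,"spin": 0},
  {"fingers": 0,"x": 0,"y": 0.0045,"z": 0.08,"spin": 0},
  {"fingers": 1,"x": 0,"y": 0.0045,"z": 0.08,"spin": 0},
  {"fingers": 1,"x": 0,"y": 0.0045,"z": 0.08,"spin": 0},
  {"fingers": 1,"x": 0,"y": 0.0045,"z": 0.08,"spin": 0},
  {"fingers": 1,"x": 0,"y": 0.0045,"z": 0.08,"spin": 0},
  {"fingers": 1,"x": 0,"y": 0.0045,"z": 0.07,"spin": 0},
])

```text
t: 2.92
ee_pos: [0.4058, 0.3461, 0.0611]
eef_rot: [-0.001, 0.145, 0.989, -0.001]
contact_force: [-0.4, 0.3, -2.7]
opening: 0.0064
```

Emit:
play_rows([
  {"fingers": 1,"x": 0,"y": 0,"z": -0.04,"spin": 0},
  {"fingers": 1,"x": -0.04,"y": -0.042,"z": -0.05,"spin": 0},
  {"fingers": 1,"x": -0.08,"y": -0.087,"z": -0.05,"spin": 0},
  {"fingers": 1,"x": -0.12,"y": -0.132,"z": -0.05,"spin": 0},
  {"fingers": 1,"x": -0.16,"y": -0.177,"z": -0.05,"spin": 0},
  {"fingers": 1,"x": -0.2,"y": -0.222,"z": -0.05,"spin": 0},
  {"fingers": 1,"x": -0.227,"y": -0.251,"z": -0.04,"spin": 0},
  {"fingers": 1,"x": -0.227,"y": -0.251,"z": -0.025,"spin": 0},
])

```text
t: 3.92
ee_pos: [0.5537, 0.0381, 0.0874]
eef_rot: [0.001, 0.147, 0.989, -0.0]
contact_force: [0.5, 0.6, -3.6]
opening: 0.0066
```

```bash
python3 - <<'E'
from h import *
s,R,p0=wrist(['bowl_a'],'w3.png');print(s['t'],p0,s['opening'],s['contact_force'])
E
```

```text
spot_point bowl_a 0.88 [ 0.5389 -0.0172  0.0326] tool [-0.0017 -0.0572  0.0548] px [199. 230.]
boxes_of bowl_a 0.83 [ 0.5277 -0.0331  0.0795] tool [ 0.0042 -0.0757  0.0078] px [141. 251.]
3.925 [0.5537 0.0381 0.0874] 0.006620288757044868 [ 0.4786  0.5728 -3.5867]
```

View pics/w3.png

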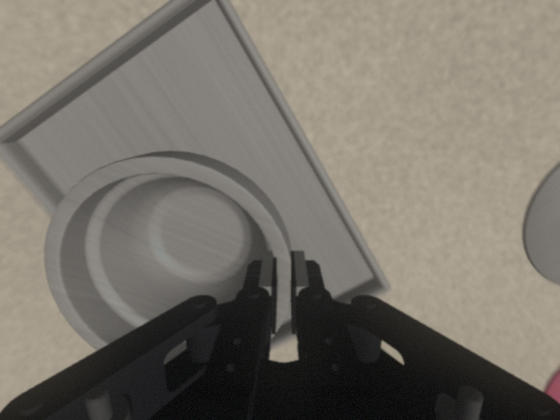

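The bowl is held level over the tray, with the rim pinched between the jaws at about (283,260). I'll lower it onto the floor and let go.

Emit:
play_rows([
  {"fingers": 1,"x": 0,"y": 0,"z": 0.015,"spin": 0},
  {"fingers": 1,"x": 0,"y": 0,"z": 0.025,"spin": 0},
  {"fingers": 1,"x": 0,"y": 0,"z": 0.031,"spin": 0},
  {"fingers": 1,"x": 0,"y": 0,"z": 0.031,"spin": 0},
])

```text
t: 4.58
ee_pos: [0.5518, 0.0422, 0.0562]
eef_rot: [-0.001, 0.145, 0.989, 0.001]
contact_force: [-3.7, 2.9, 3.7]
opening: 0.0068
```

Emit:
play_rows([
  {"fingers": 0,"x": 0,"y": 0,"z": 0.031,"spin": 0},
  {"fingers": 0,"x": 0,"y": 0,"z": 0.031,"spin": 0},
  {"fingers": 0,"x": 0,"y": 0,"z": 0.031,"spin": 0},
])

```text
t: 4.95
ee_pos: [0.5523, 0.0407, 0.0248]
eef_rot: [0.0, 0.144, 0.99, -0.001]
contact_force: [-0.3, -1.1, 2.1]
opening: 0.0427
```

I repeated the z shift and lowered the open fingers another 31 mm. That was harmless: they were inside and outside the collar, with only about 2 N. Now straight up, then over to bowl C.

Emit:
play_rows([
  {"fingers": 0,"x": 0,"y": 0,"z": -0.045,"spin": 0},
  {"fingers": 0,"x": 0,"y": 0,"z": -0.095,"spin": 0},
  {"fingers": 0,"x": 0.003,"y": -0.06,"z": -0.105,"spin": 0},
  {"fingers": 0,"x": 0.006,"y": -0.12,"z": -0.105,"spin": 0},
  {"fingers": 0,"x": 0.01,"y": -0.18,"z": -0.105,"spin": 0},
  {"fingers": 0,"x": 0.014,"y": -0.24,"z": -0.105,"spin": 0},
  {"fingers": 0,"x": 0.018,"y": -0.3,"z": -0.105,"spin": 0},
  {"fingers": 0,"x": 0.018,"y": -0.31,"z": -0.105,"spin": 0},
])

```text
t: 5.95
ee_pos: [0.4444, -0.2539, 0.1297]
eef_rot: [0.0, 0.147, 0.989, -0.0]
contact_force: [-0.4, -0.3, -0.5]
opening: 0.0429
```

```bash
cat >> h.py <<'E'
def rim(p,R,p0,zr=.064,guess=None,r=.06):
    """fit rim outline circle: search centre (tool xy) maximising image gradient along the projected outer edge"""
    g=cv2.GaussianBlur(cv2.cvtColor(p['img'],cv2.COLOR_RGB2GRAY),(0,0),1.5).astype(np.float32)
    if 'R' in p: M,t=p['R'],p['t']
    else:
        C=np.linalg.inv(p['tool_from_camera']);M=C[:3,:3]@R.T;t=C[:3,3]-M@p0
    a=np.linspace(0,2*np.pi,180,endpoint=False);K=p['camera_matrix']
    def samp(c,rr):
        X=np.c_[c[0]+rr*np.cos(a),c[1]+rr*np.sin(a),np.full(180,zr)]
        u=K@(M@X.T+t[:,None]);u=(u[:2]/u[2]).astype(np.float32)
        return cv2.remap(g,u[:1],u[1:],cv2.INTER_LINEAR,borderMode=cv2.BORDER_REPLICATE)[0]
    best=max(((np.abs(np.clip(samp(c,r+.002)-samp(c,r-.002),-25,25)).mean()),*c) for c in
       [(guess[0]+i*1e-3,guess[1]+j*1e-3) for i in range(-15,16) for j in range(-15,16)])
    return np.array(best)
E
python3 - <<'E'
from h import *
s,R,p0=wrist(['bowl_a'],'w4.png');print(s['t'],p0,s['opening'],s['contact_force'])
p=eyes.camera('wrist');b=rim(p,R,p0,guess=(.429,-.305));print(b,R.T@(np.r_[b[1:],.064]-p0))
p=eyes.camera('top');save(p['img'],'top1.png');print('tray bowl',rim(p,None,None,zr=.068,guess=(.536,-.0145)))
for l,z in(('A',0),):print([ (round(d['p'],2),d['point']) for d in eyes.spot_point('bowl_a',p)])
E
```

```text
spot_point bowl_a 0.84 [ 0.6051 -0.3267 -0.0027] tool [-0.1748 -0.0226  0.1325] px [262. 353.]
spot_point bowl_a 0.82 [ 0.4308 -0.3094  0.0022] tool [-0.0031 -0.0569  0.1275] px [220. 203.]
spot_point bowl_a 0.64 [ 0.54   -0.0175  0.007 ] tool [-0.0224  0.2541  0.1225] px [558. 225.]
boxes_of bowl_a 0.82 [ 0.4277 -0.3195  0.0414] tool [-0.0031 -0.0675  0.0883] px [197. 217.]
boxes_of bowl_a 0.81 [ 0.5214 -0.0721  0.0592] tool [-0.0205  0.1964  0.0704] px [542. 246.]
boxes_of bowl_a 0.75 [ 0.5564 -0.3035  0.0467] tool [-0.1215 -0.0147  0.0831] px [266. 345.]
5.95 [ 0.4444 -0.2539  0.1297] 0.04293006684903771 [-0.3955 -0.3407 -0.5493]
[19.8213  0.426  -0.31  ] [ 0.0013 -0.0589  0.0657]
tray bowl [ 5.2713  0.535  -0.0295]
[(0.84, [0.5442, -0.0193, 0.0027]), (0.57, [0.6097, -0.3274, 0.001])]
```

View pics/w4.png

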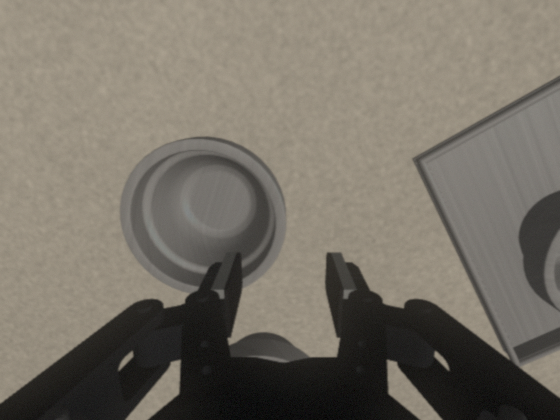

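Wrist view: bowl C is at rim centre (203,215), and the fit gives tool (0.001, -0.058). Grip it.

Emit:
play_rows([
  {"fingers": 0,"x": 0.001,"y": -0.002,"z": 0.03,"spin": 0},
  {"fingers": 0,"x": 0.001,"y": -0.002,"z": 0.06,"spin": 0},
  {"fingers": 0,"x": 0.001,"y": -0.002,"z": 0.08,"spin": 0},
  {"fingers": 1,"x": 0.001,"y": -0.002,"z": 0.08,"spin": 0},
  {"fingers": 1,"x": 0.001,"y": -0.002,"z": 0.08,"spin": 0},
  {"fingers": 1,"x": 0.001,"y": -0.002,"z": 0.08,"spin": 0},
  {"fingers": 1,"x": 0.001,"y": -0.002,"z": 0.08,"spin": 0},
  {"fingers": 1,"x": 0.001,"y": -0.002,"z": 0.07,"spin": 0},
])

```text
t: 7.25
ee_pos: [0.4435, -0.2519, 0.059]
eef_rot: [-0.001, 0.145, 0.989, 0.001]
contact_force: [0.2, 0.6, -2.3]
opening: 0.0066
```

Emit:
play_rows([
  {"fingers": 1,"x": 0,"y": 0,"z": -0.045,"spin": 0},
  {"fingers": 1,"x": 0,"y": 0.02,"z": -0.085,"spin": 0},
  {"fingers": 1,"x": -0.01,"y": 0.075,"z": -0.085,"spin": 0},
  {"fingers": 1,"x": -0.02,"y": 0.13,"z": -0.085,"spin": 0},
  {"fingers": 1,"x": -0.025,"y": 0.165,"z": -0.085,"spin": 0},
  {"fingers": 1,"x": -0.025,"y": 0.165,"z": -0.085,"spin": 0},
])

```text
t: 8.0
ee_pos: [0.5158, -0.0996, 0.1447]
eef_rot: [0.0, 0.143, 0.99, 0.0]
contact_force: [0.5, -1.2, -2.4]
opening: 0.007
```

```bash
python3 - <<'E'
from h import *
s,R,p0=wrist(['bowl_a'],'w5.png');print(s['t'],p0,s['opening'],s['contact_force'])
p=eyes.camera('wrist')
b=rim(p,R,p0,zr=.068,guess=(.538,-.0145));print(b,R.T@(np.r_[b[1:],.068]-p0))
h=p0-R[:,1]*.056
b=rim(p,R,p0,zr=p0[2]+.014,guess=h[:2]);print(b,R.T@(np.r_[b[1:],.068]-p0))
E
```

```text
spot_point bowl_a 0.83 [ 0.5407 -0.0215  0.0056] tool [-0.0017  0.0819  0.1391] px [368. 199.]
spot_point bowl_a 0.61 [ 0.5032 -0.1495  0.096 ] tool [-0.002  -0.0514  0.0487] px [205. 234.]
boxes_of bowl_a 0.97 [ 0.5494 -0.0119  0.0461] tool [-0.0073  0.0936  0.0986] px [395. 218.]
boxes_of bowl_a 0.93 [ 0.4941 -0.1694  0.1375] tool [ 0.0011 -0.0731  0.0072] px [146. 257.]
boxes_of bowl_a 0.9 [ 0.5909 -0.3658  0.0426] tool [-0.1474 -0.234   0.1021] px [ 42. 353.]
8.0 [ 0.5158 -0.0996  0.1447] 0.006952772913292165 [ 0.4989 -1.162  -2.3872]
[17.2909  0.547  -0.0245] [-0.0086  0.0809  0.0767]
[17.1894  0.501  -0.1523] [-0.0007 -0.0548  0.0767]
```

View pics/w5.png

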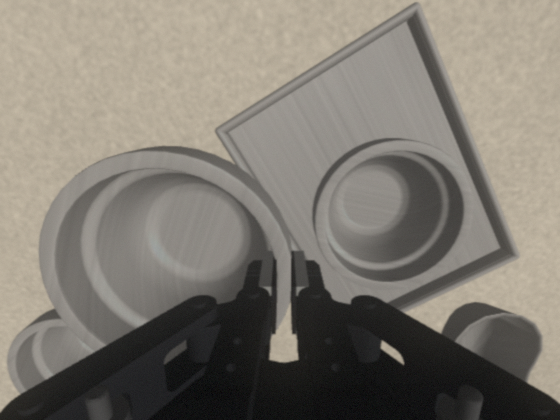

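The view shows the held bowl level at left. The tray bowl's rim spans columns 315–465 and rows 138–285, and it sits upright. My extra push moved it a few mm, so I'll firm up its centre using both collar edges.

```bash
cat >> h.py <<'E'
def rim2(p,R,p0,zr,guess,w=12):
    g=cv2.GaussianBlur(cv2.cvtColor(p['img'],cv2.COLOR_RGB2GRAY),(0,0),1.2).astype(np.float32)
    if 'R' in p: M,t=p['R'],p['t']
    else:
        C=np.linalg.inv(p['tool_from_camera']);M=C[:3,:3]@R.T;t=C[:3,3]-M@p0
    a=np.linspace(0,2*np.pi,180,endpoint=False);K=p['camera_matrix']
    def samp(c,rr):
        X=np.c_[c[0]+rr*np.cos(a),c[1]+rr*np.sin(a),np.full(180,zr)]
        u=K@(M@X.T+t[:,None]);u=(u[:2]/u[2]).astype(np.float32)
        return cv2.remap(g,u[:1],u[1:],cv2.INTER_LINEAR)[0]
    f=lambda c:sum(np.minimum(np.abs(samp(c,r+.0015)-samp(c,r-.0015)),12).mean() for r in(.06,.052))
    L=sorted(((f(c),*c) for c in [(guess[0]+i*1e-3,guess[1]+j*1e-3) for i in range(-w,w+1) for j in range(-w,w+1)]),reverse=True)
    return np.array(L[0]),np.mean([l[1:] for l in L[:10]],0),np.std([l[1:] for l in L[:10]],0)
E
python3 - <<'E'
from h import *
s,R,p0=pose();p=eyes.camera('wrist');q=eyes.camera('top');r=eyes.camera('scene')
print(s['t'],p0)
for z in(.066,.068,.070):
    for n,c in(('w',p),('t',q),('s',r)):print(z,n,*rim2(c,R,p0,z,(.541,-.02)))
print('held',*rim2(p,R,p0,p0[2]+.014,(p0-R[:,1]*.056)[:2]),p0-R[:,1]*.056)
print([(round(d['p'],2),np.array(d['point'])) for c in(p,q,r) for d in eyes.spot_point('bowl_a',c)])
E
```

```text
8.2 [ 0.5151 -0.1024  0.1444]
0.066 w [18.5761  0.544  -0.016 ] [ 0.5432 -0.0162] [0.0012 0.0007]
0.066 t [10.5366  0.541  -0.025 ] [ 0.5414 -0.0241] [0.0007 0.002 ]
0.066 s [ 8.9013  0.548  -0.017 ] [ 0.5485 -0.0165] [0.0005 0.0015]
0.068 w [19.0757  0.543  -0.016 ] [ 0.5422 -0.0166] [0.0012 0.0008]
0.068 t [10.5212  0.541  -0.025 ] [ 0.541  -0.0245] [0.0008 0.001 ]
0.068 s [ 8.8795  0.55   -0.016 ] [ 0.5495 -0.0155] [0.0005 0.0015]
0.07 w [18.9963  0.542  -0.017 ] [ 0.5413 -0.017 ] [0.0011 0.0008]
0.07 t [10.454  0.541 -0.024] [ 0.5409 -0.0242] [0.0007 0.0012]
0.07 s [ 8.8721  0.551  -0.015 ] [ 0.5505 -0.0145] [0.0005 0.0015]
held [18.1241  0.498  -0.1521] [ 0.499  -0.1533] [0.0008 0.001 ] [ 0.499  -0.1561  0.1444]
[(0.86, array([ 0.5392, -0.0235,  0.0071])), (0.64, array([ 0.5016, -0.1523,  0.0946])), (0.8, array([ 0.6076, -0.3302,  0.0002])), (0.74, array([ 0.5399, -0.0197,  0.0013])), (0.79, array([ 0.4974, -0.1503,  0.0902])), (0.72, array([ 0.6039, -0.3213,  0.0001])), (0.56, array([ 0.5385, -0.0241,  0.0003]))]
```

The estimates agree to within a few mm. The centre-to-centre move is about (0.0415, 0.133), which is tool (-0.001, 0.139). Move across and lower partway.

Emit:
play_rows([
  {"fingers": 1,"x": 0,"y": 0.05,"z": 0,"spin": 0},
  {"fingers": 1,"x": -0.001,"y": 0.1,"z": 0,"spin": 0},
  {"fingers": 1,"x": -0.001,"y": 0.139,"z": 0,"spin": 0},
  {"fingers": 1,"x": -0.001,"y": 0.139,"z": 0.01,"spin": 0},
  {"fingers": 1,"x": -0.001,"y": 0.139,"z": 0.03,"spin": 0},
  {"fingers": 1,"x": -0.001,"y": 0.139,"z": 0.045,"spin": 0},
  {"fingers": 1,"x": -0.001,"y": 0.139,"z": 0.045,"spin": 0},
])

```text
t: 9.38
ee_pos: [0.5548, 0.0307, 0.0974]
eef_rot: [-0.002, 0.145, 0.989, -0.0]
contact_force: [-0.2, 1.2, -3.0]
opening: 0.0067
```

```bash
python3 - <<'E'
from h import *
s,R,p0=pose();p=eyes.camera('wrist');save(p['img'],'w6.png');print(s['t'],p0,s['contact_force'],s['torque'])
E
```

```text
9.375 [0.5548 0.0307 0.0974] [-0.2229  1.1666 -3.0161] [ 0.1326 -0.0325  0.0046]
```

View pics/w6.png

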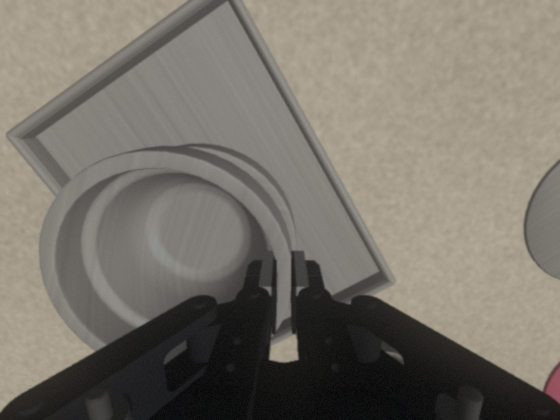

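The lower rim shows as a thin crescent at (170–295, 143–235). Compared with a concentric projection, the lower bowl is about 3 mm further along +y. I'll correct that and lower gently.

Emit:
play_rows([
  {"fingers": 1,"x": 0,"y": 0.003,"z": 0,"spin": 0},
  {"fingers": 1,"x": 0,"y": 0.003,"z": 0.007,"spin": 0},
  {"fingers": 1,"x": 0,"y": 0.003,"z": 0.013,"spin": 0},
  {"fingers": 1,"x": 0,"y": 0.003,"z": 0.018,"spin": 0},
  {"fingers": 1,"x": 0,"y": 0.003,"z": 0.02,"spin": 0},
  {"fingers": 1,"x": 0,"y": 0.003,"z": 0.02,"spin": 0},
])

```text
t: 10.18
ee_pos: [0.557, 0.0342, 0.079]
eef_rot: [-0.0, 0.145, 0.989, 0.0]
contact_force: [-0.5, -1.1, -3.0]
opening: 0.0069
```

Emit:
play_rows([
  {"fingers": 1,"x": 0,"y": 0,"z": 0.002,"spin": 0},
  {"fingers": 1,"x": 0,"y": 0,"z": 0.004,"spin": 0},
  {"fingers": 1,"x": 0,"y": 0,"z": 0.004,"spin": 0},
])

```text
t: 10.55
ee_pos: [0.5576, 0.0342, 0.0761]
eef_rot: [0.0, 0.145, 0.989, -0.0]
contact_force: [-0.3, 0.7, 2.2]
opening: 0.0067
```

It touched at the home height of 0.076. Release in place, then rise.

Emit:
play_rows([
  {"fingers": 0,"x": 0,"y": 0,"z": 0,"spin": 0},
  {"fingers": 0,"x": 0,"y": 0,"z": 0,"spin": 0},
  {"fingers": 0,"x": 0,"y": 0,"z": 0,"spin": 0},
  {"fingers": 0,"x": 0,"y": 0,"z": -0.02,"spin": 0},
  {"fingers": 0,"x": 0,"y": 0,"z": -0.054,"spin": 0},
])

```text
t: 11.18
ee_pos: [0.5559, 0.0342, 0.1282]
eef_rot: [-0.002, 0.145, 0.989, -0.0]
contact_force: [-0.4, 1.0, -0.4]
opening: 0.0428
```

Emit:
play_rows([
  {"fingers": 0,"x": -0.025,"y": -0.046,"z": 0,"spin": 0},
  {"fingers": 0,"x": -0.05,"y": -0.092,"z": 0,"spin": 0},
  {"fingers": 0,"x": -0.075,"y": -0.138,"z": 0,"spin": 0},
  {"fingers": 0,"x": -0.1,"y": -0.184,"z": 0,"spin": 0},
  {"fingers": 0,"x": -0.125,"y": -0.23,"z": 0,"spin": 0},
  {"fingers": 0,"x": -0.149,"y": -0.275,"z": 0,"spin": 0},
  {"fingers": 0,"x": -0.149,"y": -0.275,"z": 0,"spin": 0},
  {"fingers": 0,"x": -0.149,"y": -0.275,"z": 0,"spin": 0},
])

```text
t: 12.18
ee_pos: [0.6207, -0.2717, 0.1288]
eef_rot: [-0.0, 0.145, 0.989, 0.0]
contact_force: [-0.2, 0.5, -0.6]
opening: 0.0426
```

```bash
python3 - <<'E'
from h import *
s,R,p0=pose();p=eyes.camera('wrist');save(p['img'],'w7.png');print(s['t'],p0,s['opening'])
b=rim2(p,R,p0,.064,(.605,-.3255));print(b,R.T@(np.r_[b[0][1:],.064]-p0))
for d in eyes.spot_point('bowl_a',p):print(d['p'],R.T@(np.array(d['point'])-p0))
q=eyes.camera('top');save(q['img'],'top2.png')
print('stack',rim2(q,None,None,.09,(.541,-.0195)),[(round(d['p'],2),np.array(d['point'])) for d in eyes.spot_point('bowl_a',q)])
c=cv2.resize(q['img'][160:270,260:380],(400,366),interpolation=cv2.INTER_CUBIC);w=cv2.resize(p['img'],(400,300))
save(np.hstack([c,np.vstack([w,np.zeros((66,400,3),np.uint8)])]),'m1.png')
E
```

```text
12.175 [ 0.6207 -0.2717  0.1288] 0.04263810413011759
(array([22.427 ,  0.607 , -0.3225]), array([ 0.6074, -0.3237]), array([0.0009, 0.001 ])) [-0.0015 -0.0526  0.0648]
0.92 [-0.0026 -0.0554  0.1325]
stack (array([11.6828,  0.533 , -0.0205]), array([ 0.5328, -0.02  ]), array([0.0007, 0.001 ])) [(0.94, array([ 0.5422, -0.0154,  0.0283]))]
```

View pics/m1.png

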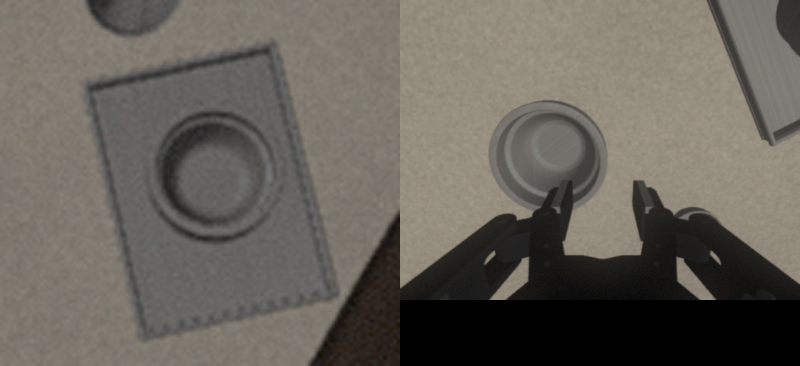

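Left crop: two concentric rims in the tray around (213,175), so the second bowl is nested. Right: bowl B is under the jaws at tool (-0.002, -0.054). Grip it.

Emit:
play_rows([
  {"fingers": 0,"x": -0.002,"y": 0.002,"z": 0.03,"spin": 0},
  {"fingers": 0,"x": -0.002,"y": 0.002,"z": 0.06,"spin": 0},
  {"fingers": 0,"x": -0.002,"y": 0.002,"z": 0.079,"spin": 0},
  {"fingers": 1,"x": -0.002,"y": 0.002,"z": 0.079,"spin": 0},
  {"fingers": 1,"x": -0.002,"y": 0.002,"z": 0.079,"spin": 0},
  {"fingers": 1,"x": -0.002,"y": 0.002,"z": 0.079,"spin": 0},
  {"fingers": 1,"x": -0.002,"y": 0.002,"z": 0.079,"spin": 0},
  {"fingers": 1,"x": -0.002,"y": 0.002,"z": 0.069,"spin": 0},
])

```text
t: 13.38
ee_pos: [0.6228, -0.2702, 0.0598]
eef_rot: [-0.001, 0.145, 0.989, 0.001]
contact_force: [-0.4, -0.4, -2.7]
opening: 0.0076
```

Emit:
play_rows([
  {"fingers": 1,"x": 0,"y": 0,"z": -0.05,"spin": 0},
  {"fingers": 1,"x": 0,"y": 0.01,"z": -0.1,"spin": 0},
  {"fingers": 1,"x": 0.03,"y": 0.06,"z": -0.105,"spin": 0},
  {"fingers": 1,"x": 0.06,"y": 0.11,"z": -0.105,"spin": 0},
  {"fingers": 1,"x": 0.09,"y": 0.16,"z": -0.105,"spin": 0},
  {"fingers": 1,"x": 0.12,"y": 0.21,"z": -0.105,"spin": 0},
  {"fingers": 1,"x": 0.14,"y": 0.25,"z": -0.105,"spin": 0},
  {"fingers": 1,"x": 0.151,"y": 0.272,"z": -0.105,"spin": 0},
])

```text
t: 14.38
ee_pos: [0.5559, 0.0355, 0.1658]
eef_rot: [0.0, 0.144, 0.99, 0.0]
contact_force: [-0.3, -0.5, -1.9]
opening: 0.0074
```

Emit:
play_rows([
  {"fingers": 1,"x": 0,"y": 0,"z": 0,"spin": 0},
  {"fingers": 1,"x": 0,"y": 0,"z": 0.02,"spin": 0},
  {"fingers": 1,"x": 0,"y": 0,"z": 0.04,"spin": 0},
  {"fingers": 1,"x": 0,"y": 0,"z": 0.044,"spin": 0},
  {"fingers": 1,"x": 0,"y": 0,"z": 0.044,"spin": 0},
])

```text
t: 15.0
ee_pos: [0.5571, 0.0325, 0.1216]
eef_rot: [0.0, 0.145, 0.989, -0.0]
contact_force: [-0.5, -0.2, -1.0]
opening: 0.0072
```

```bash
python3 - <<'E'
from h import *
s,R,p0=pose();p=eyes.camera('wrist');print(s['t'],p0,s['contact_force'],s['torque'])
C=np.linalg.inv(p['tool_from_camera']);im=p['img'].copy();a=np.linspace(0,2*np.pi,400)
for dz in(-.014,p0[2]-.090):  # held rim, lower rim if concentric
    X=np.c_[.06*np.cos(a),-.056+.06*np.sin(a),np.full(400,dz),np.ones(400)]@C.T
    u=X[:,:3]@p['camera_matrix'].T;u=(u[:,:2]/u[:,2:]).astype(int)
    for x,y in u:
        if 0<=x<560 and 0<=y<420: im[y,x]=(255,0,0) if dz<0 else (0,255,0)
save(cv2.resize(im[90:370,20:360],(728,600),interpolation=cv2.INTER_CUBIC),'w8.png')
E
```

```text
15.0 [0.5571 0.0325 0.1216] [-0.5391 -0.2343 -1.0401] [ 0.1546 -0.0381 -0.046 ]
```

View pics/w8.png

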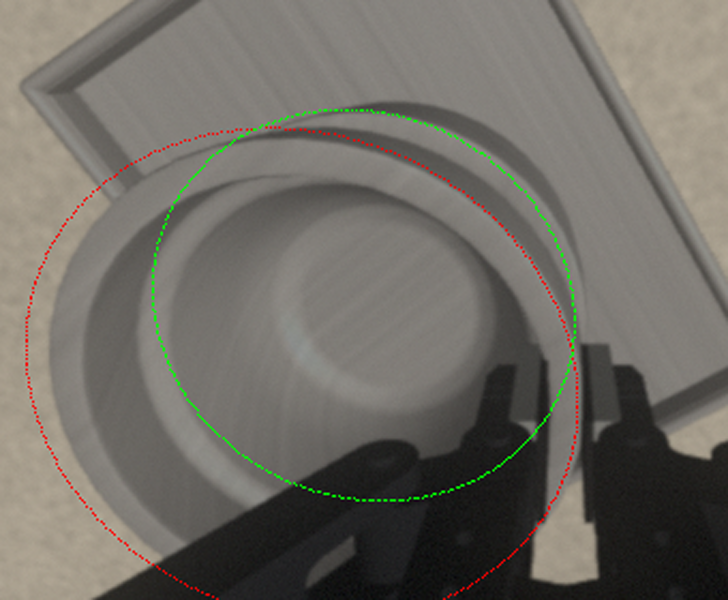

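The red circle is the ideal held rim; the actual one droops slightly at the far side. Green is the lower rim if concentric, and it coincides with the seen lower rim. Lower on.

Emit:
play_rows([
  {"fingers": 1,"x": 0,"y": 0,"z": 0.006,"spin": 0},
  {"fingers": 1,"x": 0,"y": 0,"z": 0.012,"spin": 0},
  {"fingers": 1,"x": 0,"y": 0,"z": 0.016,"spin": 0},
  {"fingers": 1,"x": 0,"y": 0,"z": 0.019,"spin": 0},
  {"fingers": 1,"x": 0,"y": 0,"z": 0.019,"spin": 0},
])

```text
t: 15.68
ee_pos: [0.5566, 0.0333, 0.1019]
eef_rot: [-0.0, 0.145, 0.989, -0.0]
contact_force: [0.5, -0.4, -2.2]
opening: 0.0074
```

Emit:
play_rows([
  {"fingers": 1,"x": 0,"y": 0,"z": 0.002,"spin": 0},
  {"fingers": 1,"x": 0,"y": 0,"z": 0.0035,"spin": 0},
  {"fingers": 1,"x": 0,"y": 0,"z": 0.0045,"spin": 0},
  {"fingers": 1,"x": 0,"y": 0,"z": 0.0045,"spin": 0},
])

```text
t: 16.18
ee_pos: [0.5577, 0.0335, 0.0995]
eef_rot: [0.001, 0.145, 0.989, 0.0]
contact_force: [-2.1, 1.5, 5.6]
opening: 0.0073
```

Contact at 0.0995, 1.5 mm above nominal. Release and check.

Emit:
play_rows([
  {"fingers": 0,"x": 0,"y": 0,"z": 0,"spin": 0},
  {"fingers": 0,"x": 0,"y": 0,"z": 0,"spin": 0},
  {"fingers": 0,"x": 0,"y": 0,"z": 0,"spin": 0},
  {"fingers": 0,"x": 0,"y": 0,"z": -0.02,"spin": 0},
  {"fingers": 0,"x": 0,"y": 0,"z": -0.05,"spin": 0},
  {"fingers": 0,"x": 0,"y": 0,"z": -0.09,"spin": 0},
  {"fingers": 0,"x": 0,"y": 0.01,"z": -0.09,"spin": 0},
  {"fingers": 0,"x": 0,"y": 0.01,"z": -0.09,"spin": 0},
])

```text
t: 17.18
ee_pos: [0.5594, 0.0433, 0.1871]
eef_rot: [-0.0, 0.144, 0.99, -0.0]
contact_force: [-0.3, -0.3, -0.2]
opening: 0.043
```

```bash
python3 - <<'E'
from h import *
s,R,p0=pose();p=eyes.camera('wrist');print(s['t'],p0,s['contact_force'])
q=eyes.camera('scene')
for z in(.108,.110,.112,.114,.118):b=rim2(p,R,p0,z,(.541,-.0205));print(z,b[0],R.T@(np.r_[b[0][1:],.112]-p0),'scene',rim2(q,None,None,z,(.541,-.0205))[0])
for c in(p,q):
  for d in eyes.spot_point('bowl_a',c):print(d['p'],np.array(d['point']))
u=q['camera_matrix']@(q['R']@np.array([.541,-.02,.07])+q['t']);u=(u[:2]/u[2]).astype(int)
c=cv2.resize(q['img'][u[1]-35:u[1]+35,u[0]-45:u[0]+45],(400,311),interpolation=cv2.INTER_CUBIC)
save(np.hstack([c,np.vstack([cv2.resize(p['img'],(400,300)),np.zeros((11,400,3),np.uint8)])]),'m2.png')
E
```

```text
17.175 [0.5594 0.0433 0.1871] [-0.3164 -0.3465 -0.1579]
0.108 [19.3066  0.542  -0.0215] [-0.0019 -0.067   0.0751] scene [ 9.2029  0.549  -0.0205]
0.11 [19.738   0.542  -0.0195] [-0.0014 -0.0651  0.0751] scene [ 9.1619  0.55   -0.0195]
0.112 [19.8577  0.542  -0.0195] [-0.0014 -0.0651  0.0751] scene [ 9.108   0.551  -0.0185]
0.114 [19.6814  0.542  -0.0165] [-0.0005 -0.0623  0.0751] scene [ 9.091   0.553  -0.0175]
0.118 [19.6303  0.542  -0.0155] [-0.0002 -0.0613  0.0751] scene [ 9.0663  0.552  -0.0195]
0.92 [ 0.5406 -0.0201  0.0465]
0.65 [ 0.542  -0.0153  0.0473]
0.47 [ 0.5397 -0.0238  0.0021]
0.43 [ 0.5387 -0.012   0.0204]
```

View pics/m2.png

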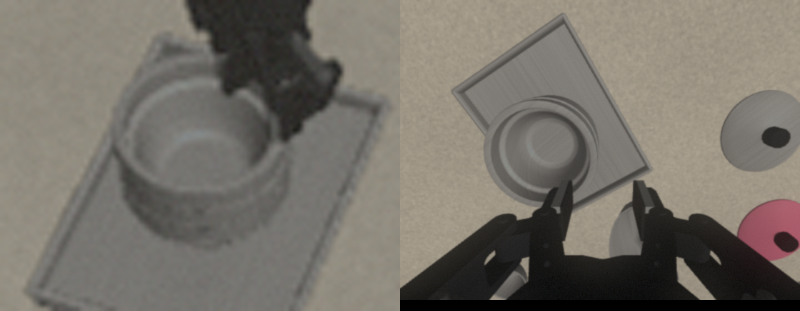

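Left crop: the three collars are stacked and level around (200,170), and the wrist fit is best at rim height 0.112 with centre (0.542, -0.0195), so the third bowl is home. Right: the steel cover has its knob at (776,138), with the pink look-alike below it at (772,240). I'm going to the steel one.

Emit:
play_rows([
  {"fingers": -0.5,"x": 0.001,"y": 0.06,"z": 0,"spin": 0},
  {"fingers": -0.5,"x": 0.002,"y": 0.12,"z": 0,"spin": 0},
  {"fingers": -0.5,"x": 0.003,"y": 0.17,"z": 0.03,"spin": 0},
  {"fingers": -0.5,"x": 0.005,"y": 0.215,"z": 0.06,"spin": 0},
  {"fingers": -0.5,"x": 0.005,"y": 0.2365,"z": 0.077,"spin": 0},
  {"fingers": -0.5,"x": 0.005,"y": 0.2365,"z": 0.077,"spin": 0},
  {"fingers": -0.5,"x": 0.005,"y": 0.2365,"z": 0.077,"spin": 0},
])

```text
t: 18.25
ee_pos: [0.6228, 0.2701, 0.1109]
eef_rot: [-0.0, 0.145, 0.989, -0.0]
contact_force: [-0.4, 0.4, 0.0]
opening: 0.0643
```

```bash
cat >> h.py <<'E'
def knob(z):
    s,R,p0=pose();p=eyes.camera('wrist');print(s['t'],p0,s['opening'],s['contact_force'])
    for d in eyes.spot_point('cover',p):
        q=np.array(d['point']);t=R.T@(q-p0)
        C=np.linalg.inv(p['tool_from_camera']);u=p['camera_matrix']@(C@np.r_[t,1])[:3];u=(u[:2]/u[2]).astype(int).clip(0,[559,419])
        print(round(d['p'],2),q,'tool',t,u,'rgb',p['img'][max(u[1]-15,0),u[0]])
    g=p['img'].max(2);m=(g<45).astype(np.uint8)
    n,l,st,ce=cv2.connectedComponentsWithStats(m)
    for i in range(1,n):
        if st[i,4]>150: x=ray(*ce[i],z,p['tool_from_camera'],p['camera_matrix'],R,p0);print('dark',st[i],ce[i],'tool',R.T@(x-p0))
    return p
E
python3 - <<'E'
from h import *
p=knob(.040);save(p['img'],'w9.png')
E
```

```text
18.25 [0.6228 0.2701 0.1109] 0.0642738233374971 [-0.4322  0.4191  0.0266]
0.65 [0.6245 0.2693 0.0008] tool [-0.0019 -0.0002  0.1101] [281 207] rgb [116 112 108]
0.65 [ 0.8052  0.2762 -0.0014] tool [-0.173   0.0583  0.1122] [338 366] rgb [142  77  89]
dark [ 270  203   35   38 1067] [286.9625 221.8519] tool [-0.0012  0.0036  0.0709]
dark [    0   258   560   162 44448] [281.9645 367.1174] tool [-0.1342 -0.0001  0.0709]
```

The steel cover (grey pixels) is under the jaws, with the knob at about (287,222), tool (-0.0015, +0.002). Descend and grip.

Emit:
play_rows([
  {"fingers": -0.4,"x": -0.0015,"y": 0.002,"z": 0.03,"spin": 0},
  {"fingers": -0.4,"x": -0.0015,"y": 0.002,"z": 0.06,"spin": 0},
  {"fingers": -0.4,"x": -0.0015,"y": 0.002,"z": 0.084,"spin": 0},
  {"fingers": -0.4,"x": -0.0015,"y": 0.002,"z": 0.084,"spin": 0},
  {"fingers": 1,"x": -0.0015,"y": 0.002,"z": 0.084,"spin": 0},
  {"fingers": 1,"x": -0.0015,"y": 0.002,"z": 0.084,"spin": 0},
  {"fingers": 1,"x": -0.0015,"y": 0.002,"z": 0.084,"spin": 0},
  {"fingers": 1,"x": -0.0015,"y": 0.002,"z": 0.084,"spin": 0},
])

```text
t: 19.35
ee_pos: [0.6262, 0.2726, 0.0291]
eef_rot: [0.002, 0.145, 0.989, 0.001]
contact_force: [-0.3, -1.3, 5.6]
opening: 0.0262
```

Emit:
play_rows([
  {"fingers": 1,"x": 0,"y": 0,"z": -0.005,"spin": 0},
  {"fingers": 1,"x": 0,"y": 0,"z": -0.015,"spin": 0},
  {"fingers": 1,"x": 0,"y": 0,"z": -0.015,"spin": 0},
])

```text
t: 19.73
ee_pos: [0.6251, 0.2725, 0.0426]
eef_rot: [0.001, 0.145, 0.989, 0.0]
contact_force: [-0.0, -0.7, -2.4]
opening: 0.0261
```

Held: 2.4 N of weight. Raise and carry it over the stack.

Emit:
play_rows([
  {"fingers": 1,"x": 0,"y": 0,"z": -0.05,"spin": 0},
  {"fingers": 1,"x": 0,"y": -0.01,"z": -0.1,"spin": 0},
  {"fingers": 1,"x": 0,"y": -0.055,"z": -0.135,"spin": 0},
  {"fingers": 1,"x": -0.001,"y": -0.11,"z": -0.14,"spin": 0},
  {"fingers": 1,"x": -0.002,"y": -0.165,"z": -0.14,"spin": 0},
  {"fingers": 1,"x": -0.003,"y": -0.22,"z": -0.14,"spin": 0},
  {"fingers": 1,"x": -0.004,"y": -0.27,"z": -0.14,"spin": 0},
  {"fingers": 1,"x": -0.004,"y": -0.304,"z": -0.14,"spin": 0},
])

```text
t: 20.72
ee_pos: [0.5404, -0.022, 0.1815]
eef_rot: [-0.0, 0.146, 0.989, -0.0]
contact_force: [0.5, -0.6, -1.9]
opening: 0.0258
```

Emit:
play_rows([
  {"fingers": 1,"x": 0,"y": 0,"z": 0.01,"spin": 0},
  {"fingers": 1,"x": 0,"y": 0,"z": 0.03,"spin": 0},
  {"fingers": 1,"x": 0,"y": 0,"z": 0.035,"spin": 0},
  {"fingers": 1,"x": 0,"y": 0,"z": 0.035,"spin": 0},
])

```text
t: 21.22
ee_pos: [0.5412, -0.0193, 0.1462]
eef_rot: [-0.001, 0.144, 0.99, 0.0]
contact_force: [0.2, -0.2, -2.5]
opening: 0.0264
```

```bash
python3 - <<'E'
from h import *
s,R,p0=pose();p=eyes.camera('wrist');print(s['t'],p0,s['contact_force'],s['torque'])
C=np.linalg.inv(p['tool_from_camera']);im=p['img'].copy();a=np.linspace(0,2*np.pi,400)
# red: flange edge of held cover (r62, origin .028 below TCP, flange top +12); green: stack rim at (.5415,-.0198,.112)
c=R.T@(np.array([.5415,-.0198,.112])-p0);print(c)
for (cx,cy,cz,r,col) in((0,0,.016,.062,(255,0,0)),(c[0],c[1],c[2],.06,(0,255,0))):
    X=np.c_[cx+r*np.cos(a),cy+r*np.sin(a),np.full(400,cz),np.ones(400)]@C.T
    u=X[:,:3]@p['camera_matrix'].T;u=(u[:,:2]/u[:,2:]).astype(int)
    for x,y in u:
        if 0<=x<560 and 0<=y<420: im[y,x]=col
save(cv2.resize(im[60:345,90:470],(800,600),interpolation=cv2.INTER_CUBIC),'w10.png')
print([(round(d['p'],2),np.array(d['point'])) for l in('cover','bowl_a') for d in eyes.spot_point(l,p)])
E
```

```text
21.225 [ 0.5412 -0.0193  0.1462] [ 0.1951 -0.2477 -2.5405] [-0.0067  0.0114  0.0039]
[-0.0005 -0.0004  0.0342]
[(0.74, array([ 0.5398, -0.0183,  0.1167]))]
```

View pics/w10.png

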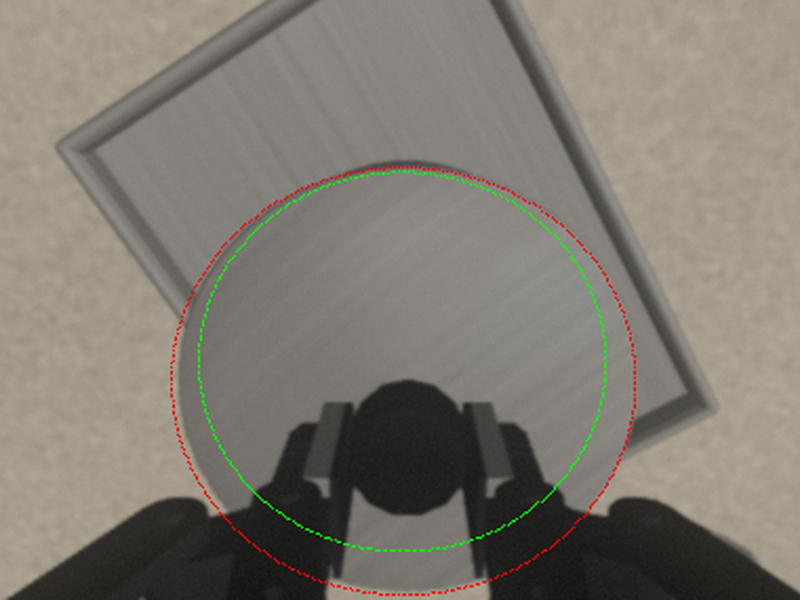

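The held cover matches the predicted flange circle (red) and is level and centred on the stack estimate (green). Lower it.

Emit:
play_rows([
  {"fingers": 1,"x": 0,"y": 0,"z": 0.005,"spin": 0},
  {"fingers": 1,"x": 0,"y": 0,"z": 0.01,"spin": 0},
  {"fingers": 1,"x": 0,"y": 0,"z": 0.0135,"spin": 0},
  {"fingers": 1,"x": 0,"y": 0,"z": 0.0135,"spin": 0},
])

```text
t: 21.88
ee_pos: [0.5411, -0.02, 0.1328]
eef_rot: [-0.001, 0.145, 0.989, 0.0]
contact_force: [0.1, 0.0, -2.6]
opening: 0.0262
```

Emit:
play_rows([
  {"fingers": 1,"x": 0,"y": 0,"z": 0.0015,"spin": 0},
  {"fingers": 1,"x": 0,"y": 0,"z": 0.003,"spin": 0},
  {"fingers": 1,"x": 0,"y": 0,"z": 0.003,"spin": 0},
])

```text
t: 22.25
ee_pos: [0.5422, -0.0203, 0.1321]
eef_rot: [0.001, 0.145, 0.989, -0.0]
contact_force: [-2.8, 1.3, 6.1]
opening: 0.0263
```

Contact at 0.1321. On the table the same grip read 0.0291, which puts the cover 103 mm up, so it is home. Release and clear.

Emit:
play_rows([
  {"fingers": -0.4,"x": 0,"y": 0,"z": 0,"spin": 0},
  {"fingers": -0.4,"x": 0,"y": 0,"z": 0,"spin": 0},
  {"fingers": -0.4,"x": 0,"y": 0,"z": 0,"spin": 0},
  {"fingers": -0.4,"x": 0,"y": 0,"z": -0.03,"spin": 0},
  {"fingers": -0.4,"x": 0,"y": 0,"z": -0.08,"spin": 0},
  {"fingers": -0.4,"x": 0.05,"y": 0,"z": -0.1,"spin": 0},
  {"fingers": -0.4,"x": 0.08,"y": 0,"z": -0.1,"spin": 0},
  {"fingers": -0.4,"x": 0.08,"y": 0,"z": -0.1,"spin": 0},
])

```text
t: 23.25
ee_pos: [0.4638, 0.0033, 0.2304]
eef_rot: [0.0, 0.145, 0.989, -0.0]
contact_force: [0.3, -0.0, -0.5]
opening: 0.0597
```

```bash
python3 - <<'E'
from h import *
s=observe();print(s['t'],s['ee_pos'],s['contact_force'])
p=eyes.camera('top');q=eyes.camera('scene');w=eyes.camera('wrist')
for n,c in(('top',p),('scene',q),('wrist',w)):
    for l in('cover','bowl_a','kidney_dish','small_pot','bottle'):
        print(n,l,[(round(d['p'],2),np.array(d['point'])) for d in eyes.spot_point(l,c) if d['p']>.3])
u=q['camera_matrix']@(q['R']@np.array([.541,-.02,.07])+q['t']);u=(u[:2]/u[2]).astype(int)
c=cv2.resize(q['img'][u[1]-40:u[1]+40,u[0]-50:u[0]+50],(400,320),interpolation=cv2.INTER_CUBIC)
save(np.hstack([c,cv2.resize(w['img'],(400,320))]),'m3.png')
E
```

```text
23.25 [0.4638 0.0033 0.2304] [ 0.3018 -0.0179 -0.4514]
top cover [(0.76, array([0.2739, 0.4771, 0.0011])), (0.58, array([ 0.8034,  0.2797, -0.0007]))]
top bowl_a []
top kidney_dish [(0.55, array([ 0.7684,  0.047 , -0.001 ]))]
top small_pot [(0.89, array([ 0.7591, -0.1906, -0.0002]))]
top bottle [(0.82, array([ 0.6062,  0.462 , -0.0005]))]
scene cover [(0.96, array([0.2789, 0.4698, 0.0019])), (0.65, array([ 0.5406, -0.0238,  0.0989])), (0.64, array([0.8037, 0.2799, 0.0035]))]
scene bowl_a [(0.65, array([ 0.54  , -0.0205,  0.0027])), (0.56, array([ 0.5424, -0.0167,  0.0495])), (0.52, array([ 0.5377, -0.0143,  0.0223]))]
scene kidney_dish [(0.9, array([0.766 , 0.0512, 0.0013]))]
scene small_pot [(0.92, array([ 0.7599, -0.192 , -0.0007]))]
scene bottle [(0.84, array([0.6042, 0.4644, 0.002 ]))]
wrist cover [(0.98, array([0.8093, 0.279 , 0.0012])), (0.68, array([ 0.5468, -0.0198,  0.1054]))]
wrist bowl_a []
wrist kidney_dish []
wrist small_pot []
wrist bottle []
```

All the heights fit: bowls at about 3, 22 and 49 mm, and the cover at 99–105 mm. The bystanders have not moved. Handing in.

```bash
python3 -c "
from h import *
print(job.job_done())"
```

```text
the job is handed in; nothing more can be done
None
```

I stood the first bowl in the tray, nested the other two into it one at a time, put the steel cover on top and handed the job in at about 23 s. The two pink covers were left alone. No verdict came back, so this rests on my own checks.

**Final positions:** the scene camera put the bowls at about 3, 22 and 49 mm above the table and the cover at 99 mm. The wrist camera put the cover at 105 mm. Everything was centred near (0.541, -0.02) within network accuracy, though those readings spread by up to about 6 mm.
**Cover seating:** when set down, the gripper sat 103 mm above where it had sat on the cover on the table, which matches the cover being home.
**Bystanders:** the kidney dish, small pot and bottle read the same as at the start, within about 5 mm.

**What went wrong or is less certain:**
- **Extra push on the first bowl:** when releasing it I repeated a downward shift by mistake. The fingers went about 31 mm further down and seem to have slid the bowl up to 9 mm in the tray. The measured force at the end of that move was low, the bowl stayed upright, and I located it again before nesting.
- **Third bowl contact:** it touched about 1.5 mm above its nominal height. The rim fit after release was best at the home height of 112 mm.
- **Last check:** the top camera did not report the cover or the bowls in its last frame. I could not view the final picture because the 12-picture limit was reached, so the last check was by numbers only.

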